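# Stack the matching carry tray on the plumber's fittings tray

### The job

Pick up the larger of the two carry trays by its handle bar and lower it onto the open fittings tray so that its four corner lugs drop into the corner sockets and it sits fully home and level. Lower it gently, do not drop it. Leave the smaller carry tray where it stands.

Things in the scene. Friction and masses are not known exactly. Their poses are not given: they have to be found in the camera images.
- big_tray: Larger carry tray, to be moved: open grey plastic tray, black handle bar over its middle, 180 (own x) x 130 (own y) x 82 mm high, 0.28 to 0.49 kg. Origin: footprint centre at the lug tips, z up. Tapered lugs at x +-69, y +-44 mm, 16 mm long, 10 mm across at tip, 20 at root. Flat underside 16 mm, side rim 46 mm, bar axis 75 mm above the origin. Same after a half turn about z.
- big_tray_grip (a point): Middle of the larger carry tray's handle bar, 75 mm above that tray's origin. The bar runs along the tray's x, is 16 mm wide (y) and 14 mm thick (z), held by an upright at each end of the tray; free space beside and 30 mm beneath it: pinch it from above, closing across y.
- lower_tray: Fittings tray without handle, open, grey plastic, 180 (own x) x 130 (own y) x 45 mm high, 1.2 kg, loose on the worktop, two brass nuts in its middle. Origin: centre of its underside, z up. With the larger carry tray fully home, that tray's origin is 29 mm above this one, flat underside on the rim, long sides along long sides, either way round.
- lower_tray_rim (a point): Centre of the fittings tray's open top, 45 mm above its origin, level with the rim and the socket mouths. In each corner a square socket open at the top, 34 x 34 mm inside, 18 mm deep, centred at x +-69, y +-44 mm: the seated lugs have about 7 mm of play each way. Note: a wall cupboard and a boiler hang 0.47 m above the worktop beyond about x = 0.55; keep the wrist low and near when crossing.
- small_tray: Smaller carry tray, a bystander that does not fit: same form and height, 120 (own x) x 90 (own y) mm, black handle bar 75 mm above its origin (footprint centre at the lug tips). It must stay where it stands.

How it is judged (in metres and radians):
At the end, for the whole second after the job is handed in: The larger carry tray is at rest, upright and level (3 degrees) on the lower tray, which stands level on the worktop: centres within 20 mm of each other seen from above, long sides parallel within 10 degrees, its origin 24 to 34 mm above the lower tray's (29 mm is fully home) (horizontal distance between big_tray and lower_tray below 0.02 m and z of big_tray in the frame of lower_tray between 0.024 and 0.034 m and angle between the x axis of big_tray and the x axis of lower_tray, either way round below 0.18 rad and angle between each of big_tray, lower_tray's own z axis and vertical below 0.06 rad and height (world z) of lower_tray between -0.01 and 0.01 m and linear speed of big_tray below 0.02 m/s); the robot touches nothing.
It fails at once if the larger carry tray falls: moves faster than 0.75 m/s while the fingers do not touch it (a drop of about 3 cm) (linear speed of big_tray above 0.75 m/s and contact force between the fingers and big_tray below 0.1 N).
It fails at once if the smaller carry tray is moved by more than 30 mm (distance of small_tray from where it was at the start of the episode above 0.03 m).
It also fails if it takes over 32 s, if anything falls off the work surface, if the arm or the gripper's body presses on something with over 40 N, if the wrist force passes 120 N, or if a joint passes its speed limit or range.

### The arm

A 6-joint arm with a two-finger parallel gripper is mounted at the origin on a cart in front of the work surface, level with it; the furniture and walls round the work are solid. World frame = base frame: x ahead of the robot, y to its left, z up, the work surface at z = 0. Lengths are in mm, angles in rad, forces in N, time in s.
With the tool pointing down it reaches from about 400 to 925 mm from the base axis. Payload 12.5 kg.
Tool frame: the origin (TCP) lies on the front face of the gripper's body, between the roots of the fingers; the fingertips stand 78 mm ahead of it and the grasp point (between the pads) lies 59 mm ahead of it (env.nose_length is the distance from the TCP to the fingertips, in mm); z points along the fingers, y is the line along which they close (so a half turn about z gives the same grasp; the last joint's range is limited). The gripper opens to 95 mm and grips with 3 to 60 N. Pads are 20 mm wide; open, the fingers measure 119 mm over their backs; the gripper's body (75 mm by 180 mm) begins 59 mm behind the grasp point.
Start: joints at [1.17, 0.491, 1.559, -0, 1.092, -0.106], TCP at [181.573, 598.054, 292.261] pointing down, gripper open.
Joint ranges: [-3.1, 3.1], [-0.84, 2.19], [0.05, 2.79], [-1.13, 4.28], [0.06, 2.93], [-2.69, 2.69]. Speed limits (rad/s): [2.22, 2.22, 2.79, 3.14, 3.14, 3.14].

### API

Orientations are given as [roll, pitch, yaw] about the fixed x, y, z axes, in that order (R = Rz(yaw) Ry(pitch) Rx(roll)).
In Python, from cell import env gives the robot as it stands.
- The arm moves only by the tool jog_arm, never from a script. Its argument "motion" is a list of rows, each a list of 7 numbers: the turn, a rotation vector about the tool's x, y, z in degrees, then the shift along the tool's x, y, z in mm, then the finger opening in mm, from 0 to 95.1. In form: [[wx, wy, wz, x, y, z, hand], ...]. A call has 1 to 10 rows; each row shifts and turns the commanded pose from where the row before left it, along the tool's axes as they then stand; what a row does not reach is not made up. A row lasts 1/8 s, in which the tool goes at most 62.5 mm and 10.7 degrees, less where a joint would pass 70% of its speed; a pose out of reach is approached as far as the arm can. A call is refused whole if a number of a shift passes 62.5 or a number of a turn 10.7, either way. A call with a gripper value outside its range is refused whole. The fingers move at their own pace and stop on an object; the grip force is fixed at half the most. Time passes only in rows, so rows that do not move let the fingers close. It gives the time, the measured TCP pose, the force, the opening and the grip force at its end, in the units of the state.
- env.state(): the state, without advancing time (a new reading comes with each control period).
- env.read_camera(name): name is "side" or "top"; returns a dict with "color" (420x560x3 uint8, red, green, blue), "z_map" (420x560 float32, mm along the optical axis (not along the pixel's ray), 0 where there is no reading), "camera_matrix" (3x3 intrinsics, pixels), "k1" (the pictures are not rectified: a ray, as slopes to the right and down, at radius r is drawn at 1 + k1 r^2 times it, then the intrinsics apply), "world_to_cam" (4x4, takes a point from world to camera coordinates). Camera axes: x right, y up, looking along -z (the intrinsics and any distortion apply to the point x, -y, -z); pixel columns grow to the right and rows downward; lengths in mm; the calibration is good to about 2 mm. A picture is of the moment at which its call begins.
- env.job_done(): hands the job in; it is judged then, once.
Trained networks look in the newest picture that a camera, given by its name, has taken for a name from the list of things; names that differ only in an ending like _2 or _b are one class to them, and where a whole thing is asked for, a point or a joint stands for the part that bears it (a point fixed in the world has none). Each returns a list of dicts, best first, with "score" (0 to 1); they miss things now and then, are a little off and sometimes report something else, mostly with a low value. They report only what shows in the picture. A call takes as long as a camera call.
- env.recognise(camera, thing): "location" ([column, row] in pixels, amid what is visible of it).
The state is a dict: "t": time; "joints": joint angles; "qvel": joint speeds; "tau": joint torques, N m; "eef_pos": TCP position; "tcp_rot": TCP orientation; "ft_force": force on the tool from outside, world axes, zero at the start; "moment": the same for the moment, N m; "opening": opening from 0.0 (shut) to 1.0 (fully open); "grip_force": force on a finger pad.
Only numpy, scipy, OpenCV 4.12 (cv2) and the standard library are available. Lean on these libraries where they do the work, as an engineer would, in place of code of your own. Each camera call takes 0.05 s, during which the arm holds its last target. There are 200 camera calls.

## Working session

There is one attempt and no reset: what is moved stays moved. The work goes in short steps, Python scripts to look and compute and a tool call to move; the robot and the scene stay as the last step left them, time stands still between calls to the robot, and variables do not carry over. Pictures are saved under pics/ and viewed, at most 10 in all, crops included, and the job is handed in when it is done.

Besides the shell and the picture viewer there is one more tool, called after "Emit:" as a command line: name --pt "numbers of a row" for each row, then --argument value for the rest. jog_arm: Moves the arm, as the interface text tells. Its arguments: {"type":"object","properties":{"motion":{"type":"array"}},"required":["motion"]}

```bash
mkdir -p pics; cat > h.py <<'E'
import numpy as np, cv2
from cell import env
def cloud(f):
    z=f["z_map"].astype(float); K=f["camera_matrix"]; k=f["k1"]
    h,w=z.shape; u,v=np.meshgrid(np.arange(w),np.arange(h))
    xd=(u-K[0][2])/K[0][0]; yd=(v-K[1][2])/K[1][1]
    x,y=xd.copy(),yd.copy()
    for _ in range(15):
        s=1+k*(x*x+y*y); x,y=xd/s,yd/s
    P=np.stack([x*z,-y*z,-z,np.ones_like(z)],-1)
    W=P@np.linalg.inv(np.array(f["world_to_cam"])).T
    W[z<=0]=np.nan
    return W[...,:3]
E
python3 - <<'E'
from h import *
out=[]
for c in("top","side"):
    f=env.read_camera(c); W=cloud(f); np.save(c+".npy",W)
    cv2.imwrite(f"pics/{c}0.png",f["color"][...,::-1])
    print(c,np.round(np.linalg.inv(np.array(f["world_to_cam"]))[:3,3]))
    for t in("big_tray","big_tray_grip","lower_tray","lower_tray_rim","small_tray"):
        for d in env.recognise(c,t)[:2]:
            u,v=map(int,np.round(d["location"])); print(t,round(d["score"],2),u,v,np.round(W[v,u]))
print(env.state())
E
```

```text
top [ 219.    0. 1141.]
big_tray 0.72 384 212 [ 456. -287.   36.]
big_tray_grip 0.93 388 215 [ 439. -284.   83.]
lower_tray 0.94 279 219 [441. -31.   3.]
lower_tray_rim 0.92 283 221 [436. -41.   3.]
small_tray 0.82 159 223 [411. 248.  80.]
side [312. 502. 868.]
big_tray 0.85 307 134 [ 450. -283.   32.]
big_tray_grip 0.89 309 134 [ 444. -285.   32.]
lower_tray 0.83 287 213 [438. -39.   5.]
lower_tray_rim 0.81 284 211 [447. -43.   3.]
lower_tray_rim 0.16 257 323 [417. 266.  76.]
small_tray 0.56 256 326 [423. 259.  30.]
{'t': 0.6, 'joints': array([ 1.17038483e+00,  4.90883994e-01,  1.55892424e+00, -1.34558683e-05,
        1.09173756e+00, -1.05620697e-01]), 'qvel': array([-0.0004225 , -0.00143647, -0.00108703, -0.00011461, -0.00151234,
        0.00028559]), 'tau': array([-9.67497108e-04, -6.12215853e+01, -2.58366197e+01,  6.92567811e-02,
        4.42906190e-02,  2.04843809e-05]), 'eef_pos': array([181.57667281, 598.03325001, 292.26252867]), 'tcp_rot': array([3.14154732e+00, 1.68141108e-05, 2.84680805e+00]), 'ft_force': array([-0.75541488, -0.15925961, -0.24552183]), 'moment': array([-0.02238533,  0.07869333,  0.04742789]), 'grip_force': 0.0, 'opening': 1.0039463151712096}
```

View pics/top0.png

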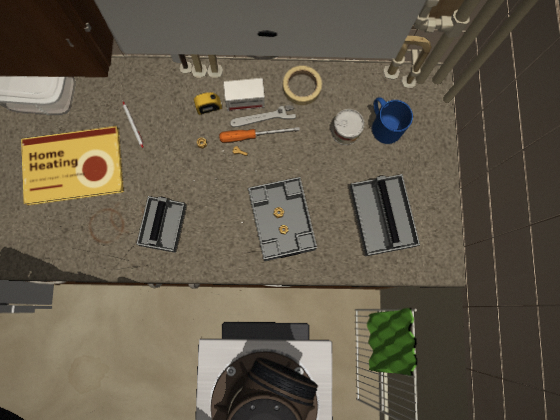

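View pics/side0.png

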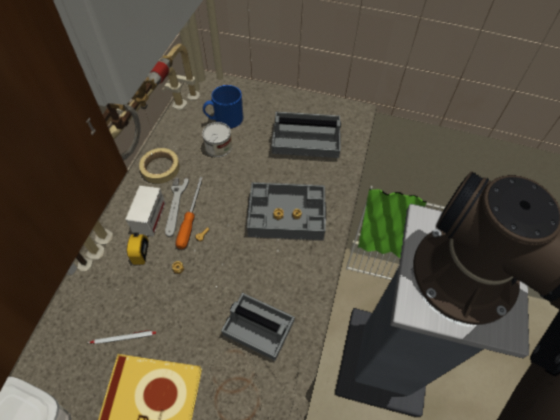

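Top view: big tray near (384,215), lower tray (282,219) with nuts, small tray (160,224). The networks agree. Next I fit exact poses from the depth.

```bash
python3 - <<'E'
from h import *
for c in("top","side"):
    W=np.load(c+".npy").reshape(-1,3)
    for n,(x,y),lo,hi,r in(("bar",(445,-284),66,95,120),("bigrim",(445,-284),36,56,125),("low",(440,-38),34,56,125),("lowall",(440,-38),12,56,125),("bigall",(445,-284),25,95,125)):
        m=(np.hypot(W[:,0]-x,W[:,1]-y)<r)&(W[:,2]>lo)&(W[:,2]<hi)
        P=W[m]
        if len(P)<10: print(c,n,len(P));continue
        (cx,cy),s,a=cv2.minAreaRect(P[:,:2].astype(np.float32))
        B=cv2.boxPoints(((cx,cy),s,a)); e=max((B[1]-B[0],B[2]-B[1]),key=np.linalg.norm)
        print(c,n,len(P),np.round([cx,cy]),np.round(s),"long dir deg",round(np.degrees(np.arctan2(e[1],e[0]))%180,1),"z",np.round(np.median(P[:,2])))
E
```

```text
top bar 575 [ 451. -286.] [176.  23.] long dir deg 11.4 z 80.0
top bigrim 630 [ 451. -286.] [181. 133.] long dir deg 11.8 z 43.0
top low 754 [437. -38.] [184. 130.] long dir deg 13.3 z 43.0
top lowall 1827 [437. -38.] [185. 130.] long dir deg 13.3 z 28.0
top bigall 1583 [ 451. -286.] [181. 133.] long dir deg 11.8 z 44.0
side bar 474 [ 451. -284.] [172.  25.] long dir deg 12.0 z 80.0
side bigrim 658 [ 452. -286.] [177. 139.] long dir deg 11.4 z 42.0
side low 1040 [437. -34.] [185. 132.] long dir deg 13.4 z 43.0
side lowall 2501 [437. -33.] [186. 133.] long dir deg 13.6 z 30.0
side bigall 1643 [ 452. -286.] [178. 139.] long dir deg 11.4 z 43.0
```

Emit:
jog_arm --pt "0 0 -9.5 0 0 10 95" --pt "0 0 -9.5 0 0 10 95" --pt "0 0 -9.6 0 0 10 95" --pt "0 0 0 -17 -54.5 0 95" --pt "0 0 0 -17 -54.5 0 95" --pt "0 0 0 -17 -54.5 0 95" --pt "0 0 0 -17 -54.5 0 95" --pt "0 0 0 -17 -54.5 0 95" --pt "0 0 0 -17 -54.5 0 95" --pt "0 0 0 -17 -54.5 0 95"

```text
t: 1.85
eef_pos: [376.2, 247.0, 262.5]
tcp_rot: [3.141, 0.001, -2.937]
ft_force: [0.2, 1.4, -0.3]
opening: 0.999
grip_force: 0.0
```

Emit:
jog_arm --pt "0 0 0 -17 -54.5 0 95" --pt "0 0 0 -17 -54.5 0 95" --pt "0 0 0 -17 -54.5 0 95" --pt "0 0 0 12.4 -53.7 0 95" --pt "0 0 0 12.4 -53.7 0 95" --pt "0 0 0 12.4 -53.7 0 95" --pt "0 0 0 12.4 -53.7 0 95" --pt "0 0 0 12.4 -53.7 0 95" --pt "0 0 0 12.4 -53.7 0 95" --pt "0 0 0 12.4 -53.7 0 95"

```text
t: 3.1
eef_pos: [449.7, -288.7, 262.4]
tcp_rot: [-3.141, 0.0, -2.937]
ft_force: [0.5, 0.3, -0.0]
opening: 0.995
grip_force: 0.0
```

Emit:
jog_arm --pt "0 0 0 0 0 0 95"

```text
t: 3.22
eef_pos: [449.6, -289.9, 261.9]
tcp_rot: [-3.141, 0.0, -2.941]
ft_force: [-0.2, 0.2, -0.6]
opening: 0.999
grip_force: 0.0
```

Emit:
jog_arm --pt "0 0 0 -2 3.5 30 95" --pt "0 0 0 0 0 35 95" --pt "0 0 0 0 0 30 95" --pt "0 0 0 0 0 20 95" --pt "0 0 0 0 0 11 95" --pt "0 0 0 0 0 2 60" --pt "0 0 0 0 0 0 30" --pt "0 0 0 0 0 0 0" --pt "0 0 0 0 0 0 0" --pt "0 0 0 0 0 0 0"

```text
t: 4.47
eef_pos: [451.2, -283.0, 134.4]
tcp_rot: [-3.141, 0.0, -2.937]
ft_force: [-0.6, 0.3, -0.4]
opening: 0.533
grip_force: 0.0
```

Emit:
jog_arm --pt "0 0 0 0 0 0 0" --pt "0 0 0 0 0 0 0" --pt "0 0 0 0 0 0 0" --pt "0 0 0 0 0 0 0"

```text
t: 4.97
eef_pos: [451.3, -283.1, 134.2]
tcp_rot: [-3.141, 0.0, -2.937]
ft_force: [-0.2, -1.9, -0.5]
opening: 0.165
grip_force: 30.0
```

Gripped; lift.

Emit:
jog_arm --pt "0 0 0 0 0 0 0" --pt "0 0 0 0 0 -5 0" --pt "0 0 0 0 0 -12 0" --pt "0 0 0 0 0 -18 0" --pt "0 0 0 0 0 -20 0" --pt "0 0 0 0 0 -20 0" --pt "0 0 0 0 0 -12 0" --pt "0 0 0 0 0 -5 0" --pt "0 0 0 0 0 0 0"

```text
t: 6.1
eef_pos: [451.1, -282.9, 226.2]
tcp_rot: [3.141, -0.0, -2.937]
ft_force: [-0.4, 0.2, -4.3]
opening: 0.168
grip_force: 30.0
```

```bash
python3 - <<'E'
from h import *
s=env.state();p=s["eef_pos"];print(p,s["tcp_rot"],s["opening"],s["ft_force"],s["moment"])
for c in("side","top"):
    f=env.read_camera(c); W=cloud(f); cv2.imwrite(f"pics/{c}1.png",f["color"][...,::-1])
    P=W.reshape(-1,3)
    for n,x,y,lo,hi in(("carried rim",451,-285,100,140),("low",437,-36,34,56)):
        m=(np.hypot(P[:,0]-x,P[:,1]-y)<125)&(P[:,2]>lo)&(P[:,2]<hi);Q=P[m]
        (cx,cy),sz,a=cv2.minAreaRect(Q[:,:2].astype(np.float32));B=cv2.boxPoints(((cx,cy),sz,a));e=max((B[1]-B[0],B[2]-B[1]),key=np.linalg.norm)
        A=np.c_[Q[:,:2]-[x,y],np.ones(len(Q))];g=np.linalg.lstsq(A,Q[:,2],rcond=None)[0]
        print(c,n,len(Q),np.round([cx,cy],1),np.round(sz),round(np.degrees(np.arctan2(e[1],e[0]))%180,1),"slope deg",np.round(np.degrees(g[:2]),1),round(g[2],1))
E
```

```text
[ 451.09583613 -282.89564048  226.17458324] [ 3.14143963e+00 -2.70681331e-06 -2.93725833e+00] 0.1677043466327757 [-0.42065433  0.22378594 -4.34459399] [ 0.03241175 -0.0404366   0.00891389]
side carried rim 2339 [ 450.6 -280.2] [179. 136.] 11.4 slope deg [-0.4  1.9] 119.4
side low 1045 [437.3 -33.6] [185. 134.] 12.9 slope deg [0.  0.1] 41.8
top carried rim 329 [ 511.2 -239.8] [44. 72.] 102.9 slope deg [22.9  8.4] 83.8
top low 2 [ 367.5 -117.7] [3. 0.] 135.0 slope deg [  3.1 -32.8] 0.0
```

View pics/side1.png

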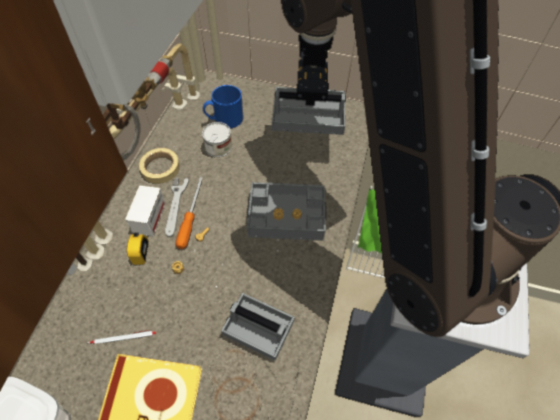

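Side view: big tray hangs level in the gripper at (310,110); lower tray at (287,210), undisturbed. Carry it across.

Emit:
jog_arm --pt "0 0 0 -2.2 15 0 0" --pt "0 0 0 -5.2 35 0 0" --pt "0 0 0 -7.1 48 0 0" --pt "0 0 0 -7.1 48 0 0" --pt "0 0 0 -7.1 48 0 0" --pt "0 0 0 -5.2 35 0 0" --pt "0 0 0 -2.2 15 0 0" --pt "0 0 -1.6 0 0 0 0" --pt "0 0 0 0 0 0 0" --pt "0 0 0 0 0 0 0"

```text
t: 7.45
eef_pos: [437.1, -37.5, 226.1]
tcp_rot: [3.142, 0.0, -2.911]
ft_force: [-0.9, 0.6, -3.2]
opening: 0.167
grip_force: 30.0
```

```bash
python3 - <<'E'
from h import *
s=env.state();print(s["eef_pos"],s["tcp_rot"],s["moment"])
for c in("side",):
    f=env.read_camera(c); W=cloud(f); P=W.reshape(-1,3); cv2.imwrite("pics/side2.png",f["color"][...,::-1])
    for n,x,y,lo,hi in(("carried rim",437,-36,100,140),):
        m=(np.hypot(P[:,0]-x,P[:,1]-y)<125)&(P[:,2]>lo)&(P[:,2]<hi);Q=P[m]
        (cx,cy),sz,a=cv2.minAreaRect(Q[:,:2].astype(np.float32));B=cv2.boxPoints(((cx,cy),sz,a));e=max((B[1]-B[0],B[2]-B[1]),key=np.linalg.norm)
        print(c,n,len(Q),np.round([cx,cy],1),np.round(sz),round(np.degrees(np.arctan2(e[1],e[0]))%180,1))
E
```

```text
[437.11523299 -37.50165945 226.14749619] [ 3.14156672e+00  3.38913755e-05 -2.91065601e+00] [0.04803713 0.02058898 0.01325957]
side carried rim 3002 [435.9 -35.1] [180. 133.] 12.9
```

View pics/side2.png

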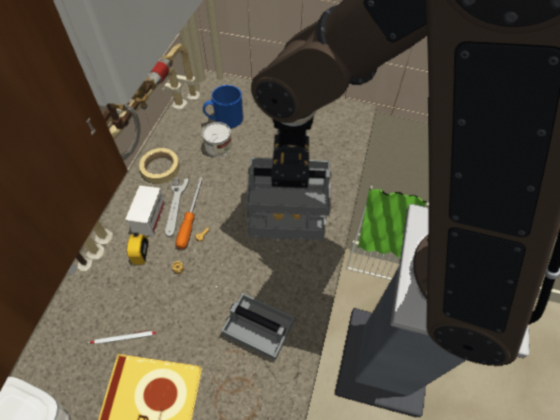

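Carried tray (290,190) sits squarely over the lower tray in the image; fit agrees within 2 mm. Lower.

Emit:
jog_arm --pt "0 0 0 -1.5 1 8 0" --pt "0 0 0 0 0 12 0" --pt "0 0 0 0 0 12 0" --pt "0 0 0 0 0 8 0" --pt "0 0 0 0 0 5 0" --pt "0 0 0 0 0 4 0" --pt "0 0 0 0 0 4 0" --pt "0 0 0 0 0 3 0" --pt "0 0 0 0 0 3 0" --pt "0 0 0 0 0 0 0"

```text
t: 8.75
eef_pos: [438.2, -35.4, 167.1]
tcp_rot: [3.141, -0.0, -2.909]
ft_force: [-0.2, 1.0, -3.1]
opening: 0.168
grip_force: 30.0
```

No contact force yet, 4 mm left.

Emit:
jog_arm --pt "0 0 0 0 0 1.5 0" --pt "0 0 0 0 0 1.5 0" --pt "0 0 0 0 0 1 0" --pt "0 0 0 0 0 0 0"

```text
t: 9.25
eef_pos: [438.3, -35.4, 163.2]
tcp_rot: [3.142, 0.0, -2.909]
ft_force: [0.3, -0.5, -3.3]
opening: 0.164
grip_force: 30.0
```

Emit:
jog_arm --pt "0 0 0 0 0 1 0" --pt "0 0 0 0 0 0 0"

```text
t: 9.5
eef_pos: [438.2, -35.4, 163.2]
tcp_rot: [-3.141, 0.001, -2.909]
ft_force: [-4.8, 1.4, 15.6]
opening: 0.17
grip_force: 30.0
```

Contact at exactly the home height. Release and retreat.

Emit:
jog_arm --pt "0 0 0 0 0 -0.5 20" --pt "0 0 0 0 0 0 40" --pt "0 0 0 0 0 0 70" --pt "0 0 0 0 0 0 70" --pt "0 0 0 0 0 0 70" --pt "0 0 0 0 0 0 70"

```text
t: 10.25
eef_pos: [438.3, -35.4, 162.7]
tcp_rot: [3.141, -0.0, -2.909]
ft_force: [-0.3, 0.0, -0.4]
opening: 0.679
grip_force: 0.0
```

Emit:
jog_arm --pt "0 0 0 0 0 -5 70" --pt "0 0 0 0 0 -15 70" --pt "0 0 0 0 0 -30 70" --pt "0 0 0 0 0 -40 70" --pt "0 0 0 0 0 -20 70" --pt "0 0 0 0 40 0 70" --pt "0 0 0 0 50 0 70" --pt "0 0 0 0 50 0 70" --pt "0 0 0 0 40 0 70" --pt "0 0 0 0 0 0 70"

```text
t: 11.5
eef_pos: [396.0, 141.5, 273.1]
tcp_rot: [3.141, 0.0, -2.906]
ft_force: [-0.1, -0.2, -0.3]
opening: 0.736
grip_force: 0.0
```

```bash
python3 - <<'E'
from h import *
print(env.state()["eef_pos"])
for c in("side","top"):
    f=env.read_camera(c); W=cloud(f); P=W.reshape(-1,3); cv2.imwrite(f"pics/{c}3.png",f["color"][...,::-1])
    for n,lo,hi in(("upper",64,84),("bar",95,115),("lower rim",20,48)):
        m=(np.hypot(P[:,0]-438,P[:,1]+36)<125)&(P[:,2]>lo)&(P[:,2]<hi);Q=P[m]
        if len(Q)<20: continue
        (cx,cy),sz,a=cv2.minAreaRect(Q[:,:2].astype(np.float32))
        g=np.linalg.lstsq(np.c_[Q[:,:2]-[438,-36],np.ones(len(Q))],Q[:,2],rcond=None)[0]
        print(c,n,len(Q),np.round([cx,cy],1),np.round(sz),round(a,1),"slope",np.round(np.degrees(g[:2]),1),round(g[2],1))
E
```

```text
[396.03122972 141.53292701 273.07495597]
side upper 408 [434.7 -23.9] [180. 113.] 13.4 slope [-0.1  0.5] 71.2
side bar 161 [436.5 -30.2] [175.  24.] 11.1 slope [  6.  -24.6] 110.5
side lower rim 480 [432.9 -15.1] [180.  95.] 13.1 slope [  2.  -10.3] 48.8
top upper 526 [437.3 -37.5] [180. 130.] 13.2 slope [-0.4  0.2] 72.2
top bar 571 [436.4 -37.4] [174.  22.] 13.3 slope [ 0.8 -3.4] 108.4
top lower rim 1940 [434.4 -37. ] [180. 128.] 13.4 slope [0.9 0.3] 45.6
```

View pics/side3.png

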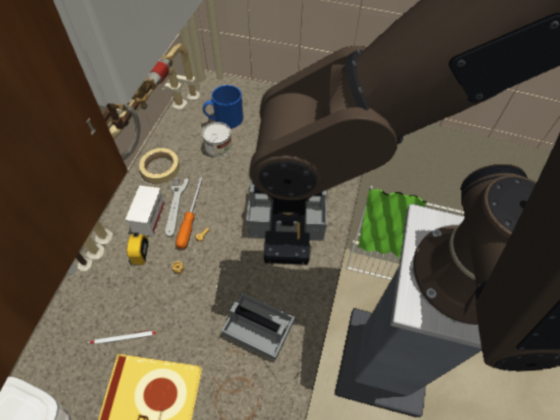

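Side view: the tray at (287,210) is partly hidden by the wrist, and the small tray at (258,327) is untouched. The top camera's depth shows the upper rim level at z≈72 mm (46+29=75, with the same 3 mm low bias as before). Centre is (437,-37.5) and angle 13.2°, so it is home.

```bash
python3 -c "
from cell import env
print(env.job_done())"
```

```text
the job is handed in; nothing more can be done
None
```

The larger carry tray sits level and fully home on the fittings tray by camera and contact-height checks; the smaller tray still stands in its place, and I handed the job in about 12 s into the 32 s limit (no verdict was returned).

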